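Find the dairy's crate by the mark underneath and push it to the collection rail

TASK

Two small wooden jar crates that look alike stand on the counter, and one has the dairy's mark, a ring with a bar across it, burnt into its underside. Using only pushes, with nothing gripped or lifted, tip each crate away from you over its far long edge so that it lies on its far side with its underside facing you; then push the marked crate, still lying like that, gently away from you until its rim is flush along the low steel collection rail at the back. Leave the other crate lying where it fell, clear of the rail, and disturb nothing else.

Things in the scene. Friction and masses are not known exactly. Their poses are not given: they have to be found in the camera images.
- crate_a: Marked one of two open wooden jar crates, alike from above, in either place. 100 mm deep (own x, away from robot) x 180 long (y) x 115 high (z, up); 0.3-0.6 kg. Origin: underside centre. Two rubber-shod battens, 22 wide, one at each end, stand 11 mm below its floor boards and keep it from sliding. Pushed within 20 mm of its top edge it tips about its far lower edge; past 45 degrees it falls by itself.
- crate_b: Plain-bottomed crate, else the same as crate_a. A finger pushing the near side over should rise with that side. Fallen over, a crate lies on its far long side: 100 mm high, 115 deep, own z level and away from the robot, own x down, origin 50 mm up in the underside facing the robot. There it slides if pushed below about 50 mm height, e.g. on the floor boards between the battens.
- mark (a point): Centre of the mark on crate_a's underside, 11 mm inside the plane of its battens: a dark burnt ring 88 mm across, 11 mm wide, with a bar across its middle. Hidden while the crate stands.
- rail: Fixed steel collection rail along the counter's back edge: bar 660 mm long, 34 high, 8 thick. Origin: middle of its front face (towards the robot), at counter height; own x points away from the robot, square to that face (turned up to 2.5 degrees); own y along the bar. A crate lying flush has its origin 115 mm in front of this face.
- cup_esp: brown espresso cup, 64 mm wide (87 with its handle), 50 high, standing between the two crates; origin under its middle. A bystander.
- teaspoon_1: teaspoon, 130 mm long, lying on the counter towards the robot's edge, between the crates' places. A bystander.
- cups_c: stack of paper cups, 84 mm wide, 166 high, near the left edge of the counter. A bystander.
- marker_1: marker pen, 135 mm long, lying near the left edge. A bystander.
- mug_white: white mug, 78 mm wide (112 with its handle), 102 high, right of the crates. A bystander.
- milk_jug_a: steel milk jug, 125x84 mm, 112 high, right of the crates. A bystander.

How it is judged:
By the outcome, as a careful person would: the job done as asked, in the order asked, and still so for the second after the job is handed in, with the robot touching nothing.
It also fails if it takes over 61 s, if anything falls off the work surface, if the arm or the gripper's body presses on something with over 40 N, if the wrist force passes 120 N, or if a joint passes its speed limit or range.

ROBOT

A 6-joint arm with a two-finger parallel gripper is mounted at the origin on a cart in front of the work surface, level with it; the furniture and walls round the work are solid. World frame = base frame: x ahead of the robot, y to its left, z up, the work surface at z = 0. Lengths are in m, angles in degrees, forces in N, time in s.
With the tool pointing down it reaches from about 0.4 to 0.825 m from the base axis. Payload 7 kg.
Tool frame: the origin (TCP) lies at the very end of the fingers, on their centre line; the grasp point (between the pads) lies 19 mm behind it; z points along the fingers, y is the line along which they close (so a half turn about z gives the same grasp; the last joint's range is limited). The gripper opens to 88 mm and grips with 3 to 60 N. Pads are 19 mm wide; open, the fingers measure 130 mm over their backs; the gripper's body (78 mm by 193 mm) begins 47 mm behind the grasp point.
Start: joints at [85.606, 20.546, 0.682, 0, -70.136, -16.507], TCP at [0.241, 0.631, 0.227] pointing down, gripper open.
Joint ranges: [-176.03, 176.03], [-82.01, 121.73], [-58.28, 71.71], [-173.87, 95.51], [-174.79, -0.11], [-173.66, 173.66]. Speed limits (degrees/s): [136.94, 136.94, 172.46, 180, 180, 180].

INTERFACE

Orientations are given as [roll, pitch, yaw] about the fixed x, y, z axes, in that order (R = Rz(yaw) Ry(pitch) Rx(roll)).
In Python, from plant import r gives the robot as it stands. The module is installed in compiled form; this text tells all that it offers.
- The arm moves only by the tool jog_arm, never from a script. Its arguments are lists of equal length, an entry for each row: "travel": the shift along the tool's x, y, z each as a share of 50 cm, from -1 to 1, a list of three; "dr": the turn, a rotation vector about the tool's x, y, z each as a share of 360 degrees, from -1 to 1, a list of three; "claw": the opening, from 0 (shut) to 1 (fully open). A call has exactly 10 rows; each row is the pose to reach, as a shift and turn from the pose commanded when the call began, along the tool's axes at that moment, turning the shorter way round; what a row does not reach only later rows make up. A row lasts 1/8 s, in which the tool goes at most 62.5 mm and 10.7 degrees, less where a joint would pass 70% of its speed; a pose out of reach is approached as far as the arm can. A call with a number of a shift or a turn outside -1 to 1 is refused whole. A call with a gripper value outside its range is refused whole. The fingers move at their own pace and stop on an object; "newtons" is the grip in N (left out, the last holds). Time passes only in rows, so rows that repeat a pose let the fingers close, or fill a call up. It gives the time, the measured TCP pose, the force, the opening and the grip force at its end, in the units of the state.
- r.get_state(): the state, without advancing time (a new reading comes with each control period).
- r.capture(name): name is "scene" or "top"; returns a dict with "pixels" (384x512x3 uint8, red, green, blue), "range_z" (384x512 float32, m along the optical axis (not along the pixel's ray), 0 where there is no reading), "fx", "fy", "cx", "cy" (pixels), "position" and "attitude" of the camera in the world. Camera axes: x right, y up, looking along -z (the intrinsics and any distortion apply to the point x, -y, -z); pixel columns grow to the right and rows downward; lengths in m; the calibration is good to about 2 mm. A picture is of the moment at which its call begins.
- r.close_job(): hands the job in; it is judged then, once.
Trained networks look in the newest picture that a camera, given by its name, has taken for a name from the list of things; names that differ only in an ending like _2 or _b are one class to them, and where a whole thing is asked for, a point or a joint stands for the part that bears it (a point fixed in the world has none). Each returns a list of dicts, best first, with "conf" (0 to 1); they miss things now and then, are a little off and sometimes report something else, mostly with a low value. They report only what shows in the picture. A call takes as long as a camera call.
- r.boxes_of(name, camera): "extent" ([left, top, right, bottom] in pixels, round what is visible of it).
- r.regions_of(name, camera): "pixels" (384x512 bool, what is visible of it) and "extent" ([left, top, right, bottom] in pixels, round what is visible of it).
- r.tip_of(name, camera): "at" ([column, row] in pixels: a listed point, or the origin of a listed thing).
The state is a dict: "time_s": time; "joints": joint angles; "qd": joint speeds; "joint_torque": joint torques, N m; "tcp_pos": TCP position; "eef_rot": TCP orientation; "contact_force": force on the tool from outside, world axes, zero at the start; "moment": the same for the moment, N m; "gripper_width": finger opening in m; "gripper_force": force on a finger pad.
Only numpy, scipy, OpenCV 4.12 (cv2) and the standard library are available. Lean on these libraries where they do the work, as an engineer would, in place of code of your own. Each camera call takes 0.05 s, during which the arm holds its last target. There are 200 camera calls.

## Working session

There is one attempt and no reset: what is moved stays moved. The work goes in short steps, Python scripts to look and compute and a tool call to move; the robot and the scene stay as the last step left them, time stands still between calls to the robot, and variables do not carry over. Pictures are saved under pics/ and viewed, at most 10 in all, crops included, and the job is handed in when it is done.

Besides the shell and the picture viewer there is one more tool, called as name(argument=value, ...) on one line, values as JSON. jog_arm: Moves the arm, as the interface text tells. Its arguments: {"type":"object","properties":{"travel":{"type":"array"},"dr":{"type":"array"},"claw":{"type":"array"},"newtons":{"type":"number"}},"required":["travel","dr","claw"]}

```bash
mkdir -p pics; cat > h.py <<'E'
import numpy as np, cv2
from plant import r
from scipy.spatial.transform import Rotation as R
def cap(n,save=None):
    c=r.capture(n)
    if save: cv2.imwrite('pics/'+save,c['pixels'][:,:,::-1])
    return c
def att(c):
    a=np.array(c['attitude'],float)
    return a if a.shape==(3,3) else R.from_euler('xyz',a.ravel(),degrees=True).as_matrix()
def cloud(c):
    d=c['range_z'];v,u=np.mgrid[0:384,0:512]
    p=np.stack([(u-c['cx'])/c['fx']*d,-(v-c['cy'])/c['fy']*d,-d],-1)
    w=p@att(c).T+np.array(c['position']); w[d==0]=np.nan
    return w
E
python3 - <<'E'
from h import *
s=r.get_state();print(s)
a=cap('scene');b=cap('top')
for c in(a,b):print({k:v for k,v in c.items() if k not in('pixels','range_z')})
cv2.imwrite('pics/a.png',np.hstack([a['pixels'],b['pixels']])[:,:,::-1][:,:,:] if 0 else cv2.resize(np.vstack([a['pixels'],b['pixels']])[:,:,::-1],None,fx=.78,fy=.78))
for n,c in(('scene',a),('top',b)):
    w=cloud(c)
    for t in['crate_a','rail','cup_esp','teaspoon_1','cups_c','mug_white','milk_jug_a','marker_1']:
        for g in r.regions_of(t,n)[:3]:
            q=w[g['pixels']];print(n,t,round(g['conf'],2),np.round(g['extent']),np.round(np.nanpercentile(q,[3,50,97],axis=0),3).tolist())
E
```

```text
{'time_s': 0.0, 'joints': array([ 8.56059861e+01,  2.05920463e+01,  6.34602606e-01, -1.97250030e-02,
       -7.01356759e+01, -1.65079104e+01]), 'qd': array([ 0.02700737, -0.03004675,  0.05494574, -0.02331511,  0.02237482,
       -0.08638605]), 'joint_torque': array([-6.50894999e-04, -5.82721961e+01,  2.93045551e+01,  6.99691460e+00,
        6.80463592e-03, -1.75280138e-04]), 'tcp_pos': array([0.24066195, 0.63012578, 0.22562333]), 'eef_rot': array([ 1.79905449e+02, -8.68380130e-03, -2.09086346e+01]), 'contact_force': array([ 0.8868904 , -0.30537848,  0.07897363]), 'moment': array([-0.05413533,  0.0142617 , -0.05321405]), 'gripper_force': 0.0, 'gripper_width': 0.08795418613067287}
{'fx': 435.02044288757554, 'fy': 435.02044288757554, 'cx': 257.74043411948384, 'cy': 190.95861350534042, 'position': array([0.61913489, 0.76248431, 1.19953719]), 'attitude': array([ 35.16155071,   0.90265911, 176.28820504])}
{'fx': 424.10663527356525, 'fy': 424.10663527356525, 'cx': 256.2892615038598, 'cy': 196.3126557668309, 'position': array([ 0.08981466, -0.19125385,  1.62005766]), 'attitude': array([ 17.7
[... 1450 characters left out ...]
0.021], [0.583, 0.056, 0.053]]
top teaspoon_1 0.52 [228. 218. 239. 249.] [[0.353, 0.004, -0.002], [0.444, 0.014, 0.004], [0.468, 0.022, 0.013]]
top teaspoon_1 0.5 [152. 190. 204. 224.] [[0.391, 0.138, 0.01], [0.457, 0.235, 0.061], [0.505, 0.315, 0.118]]
top cups_c 0.61 [136. 124. 158. 159.] [[0.638, 0.393, 0.008], [0.661, 0.415, 0.115], [0.7, 0.453, 0.166]]
top mug_white 0.77 [339. 188. 363. 220.] [[0.576, -0.461, -0.002], [0.64, -0.418, 0.047], [0.669, -0.379, 0.103]]
top milk_jug_a 0.82 [349. 230. 389. 258.] [[0.462, -0.547, -0.003], [0.505, -0.503, 0.043], [0.539, -0.439, 0.108]]
top marker_1 0.56 [128. 179. 136. 211.] [[0.406, 0.405, -0.003], [0.453, 0.428, 0.013], [0.518, 0.457, 0.022]]
```

View pics/a.png

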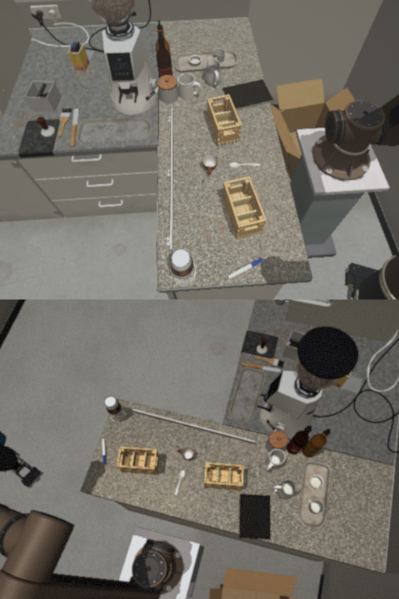

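The view shows both crates upright: the left at about (0.45, 0.23) and the right at (0.48, -0.19). The espresso cup and spoon are between them, and the rail is at x≈0.705. Next I'll fit the crate rims and the rail.

```bash
cat >> h.py <<'E'
def rect(P):
    (c,s,a)=cv2.minAreaRect((P[:,:2]*1000).astype(np.float32))
    if s[0]>s[1]: s=(s[1],s[0]);a=a-90
    a=(a+90)%180-90
    return np.round(c,1),np.round(s,1),round(a,2)
E
python3 - <<'E'
from h import *
for n in('scene','top'):
    c=cap(n);w=cloud(c).reshape(-1,3);x,y,z=w.T
    for nm,y0,y1 in(('L',.09,.37),('R',-.33,-.06)):
        P=w[(z>.108)&(z<.125)&(x>.36)&(x<.58)&(y>y0)&(y<y1)]
        print(n,nm,len(P),rect(P),P.min(0).round(3),P.max(0).round(3))
    P=w[(z>.029)&(z<.04)&(x>.68)&(x<.75)&(y>-.25)&(y<.33)]
    k=np.polyfit(P[:,1],P[:,0],1);print('rail top',len(P),k,'angle normal',np.degrees(np.arctan(-k[0])), np.percentile(P[:,0]-np.polyval(k,P[:,1]),[3,97]),np.percentile(P[:,2],[5,50,95]))
E
```

```text
scene L 689 (array([450.4, 229.8]), array([101.3, 183.2]), 10.75) [0.386 0.134 0.108] [0.514 0.327 0.122]
scene R 426 (array([ 479.8, -189.9]), array([101.7, 185.5]), 10.79) [ 0.415 -0.286  0.108] [ 0.542 -0.092  0.123]
rail top 403 [0.01923848 0.71076028] angle normal -1.1021477702244435 [-0.0033544   0.00375396] [0.03047257 0.03453551 0.03834975]
top L 374 (array([450.4, 230.4]), array([101.7, 181. ]), 10.54) [0.387 0.133 0.108] [0.515 0.325 0.124]
top R 351 (array([ 479.4, -190.5]), array([101.5, 180. ]), 9.78) [ 0.415 -0.286  0.108] [ 0.542 -0.095  0.125]
rail top 264 [0.01983857 0.70997988] angle normal -1.1365170398569595 [-0.00453315  0.00485224] [0.02975147 0.03379214 0.03912585]
```

```bash
cat >> h.py <<'E'
def plan(p0,R0,tg):
    "tg: list of (pos, R) -> rows rounded"
    for p,Rt in tg:
        t=R0.inv().apply(np.array(p)-p0)/.5; d=(R0.inv()*Rt).as_rotvec(degrees=True)/360
        print([round(v,4) for v in t.tolist()],[round(v,4) for v in d.tolist()])
def T(yaw,tilt=0): # tool down, tip tilted forward by tilt deg
    return R.from_euler('z',yaw,degrees=True)*R.from_euler('y',-tilt,degrees=True)*R.from_euler('x',180,degrees=True)
E
python3 - <<'E'
from h import *
R0=T(-20.9);p0=np.array([.241,.631,.227])
n=np.array([.450,.230,0]);u=np.array([np.cos(np.radians(10.6)),np.sin(np.radians(10.6)),0])
a=n-u*.085
plan(p0,R0,[(a+[0,0,.227],T(10.6)),(a+[0,0,.104],T(10.6))])
print(a)
E
```

```text
[0.5317, 0.6889, 0.0] [0.0, 0.0, -0.0875]
[0.5317, 0.6889, 0.246] [0.0, 0.0, -0.0875]
[0.3664505  0.21436414 0.        ]
```

jog_arm(travel=[[0.532,0.689,0],[0.532,0.689,0],[0.532,0.689,0],[0.532,0.689,0],[0.532,0.689,0],[0.532,0.689,0],[0.532,0.689,0],[0.532,0.689,0],[0.532,0.689,0.12],[0.532,0.689,0.246]], dr=[[0,0,-0.0875],[0,0,-0.0875],[0,0,-0.0875],[0,0,-0.0875],[0,0,-0.0875],[0,0,-0.0875],[0,0,-0.0875],[0,0,-0.0875],[0,0,-0.0875],[0,0,-0.0875]], claw=[0.6,0.6,0.6,0.6,0.6,0.6,0.6,0.6,0.6,0.6])

```text
time_s: 2.25
tcp_pos: [0.3671, 0.2151, 0.1038]
eef_rot: [-179.8, -0.2, 10.6]
contact_force: [0.0, 1.7, -1.1]
gripper_width: 0.0526
gripper_force: 0.0
```

jog_arm(travel=[[0.02,0,0.008],[0.04,0,0.008],[0.05,0,0.008],[0.064,0,-0.005],[0.08,0,-0.018],[0.096,0,-0.029],[0.113,0,-0.039],[0.13,0,-0.048],[0.153,0,-0.058],[0.177,0,-0.065]], dr=[[0,0,0],[0,0,0],[0,0,0],[0,0,0],[0,0,0],[0,0,0],[0,0,0],[0,0,0],[0,0,0],[0,0,0]], claw=[0.6,0.6,0.6,0.6,0.6,0.6,0.6,0.6,0.6,0.6])

```text
time_s: 3.5
tcp_pos: [0.4544, 0.2303, 0.137]
eef_rot: [180.0, -0.0, 10.6]
contact_force: [-0.8, 0.1, 1.3]
gripper_width: 0.0527
gripper_force: 0.7
```

```bash
python3 - <<'E'
from h import *
c=cap('scene');p=c['pixels'][110:330,190:360];cv2.imwrite('pics/b.png',cv2.resize(p[:,:,::-1],None,fx=2.5,fy=2.5))
print(r.get_state()['contact_force'])
E
```

```text
[2.38410008 1.24032483 1.04267416]
```

View pics/b.png

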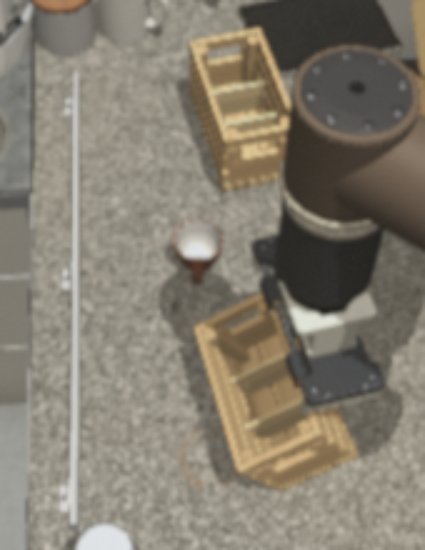

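jog_arm(travel=[[0.012,0,-0.003],[0.024,0,-0.006],[0.036,0,-0.008],[0.048,0,-0.009],[0.06,0,-0.01],[0.073,0,-0.01],[0.085,0,-0.01],[0.098,0,-0.01],[0.107,0,-0.008],[0.117,0,-0.006]], dr=[[0,0,0],[0,0,0],[0,0,0],[0,0,0],[0,0,0],[0,0,0],[0,0,0],[0,0,0],[0,0,0],[0,0,0]], claw=[0.6,0.6,0.6,0.6,0.6,0.6,0.6,0.6,0.6,0.6])

```text
time_s: 4.8
tcp_pos: [0.5111, 0.2409, 0.1394]
eef_rot: [180.0, 0.0, 10.6]
contact_force: [-0.6, 0.1, -0.6]
gripper_width: 0.0523
gripper_force: 0.0
```

```bash
python3 - <<'E'
from h import *
for n in('scene','top'):
    c=cap(n);w=cloud(c).reshape(-1,3);x,y,z=w.T
    P=w[(z>.092)&(z<.108)&(x>.45)&(x<.68)&(y>.09)&(y<.38)]
    print(n,len(P),rect(P) if len(P)>5 else 0)
s=r.get_state();print(s['contact_force'],s['tcp_pos'],s['time_s'])
# next: raise, then over to R approach
a=s['tcp_pos'];u=np.array([np.cos(np.radians(10.3)),np.sin(np.radians(10.3)),0])
b=np.array([.4796,-.190,0])-u*.085
plan(a,T(10.6),[(np.array([a[0],a[1],.227]),T(10.6)),(np.array([b[0],b[1],.227]),T(10.3)),(b+[0,0,.1],T(10.3))])
E
```

```text
scene 2038 (array([562.4, 250.5]), array([114.7, 182.5]), 10.62)
top 283 (array([563.2, 247.3]), array([117.2, 172.9]), 10.67)
[ 0.10666025  0.08625837 -0.04734838] [0.51123027 0.24089194 0.13928151] 4.9
[0.0, 0.0, -0.1754] [0.0, 0.0, 0.0]
[-0.3907, 0.8346, -0.1754] [0.0, -0.0, 0.0008]
[-0.3907, 0.8346, 0.0786] [0.0, -0.0, 0.0008]
```

jog_arm(travel=[[0,0,-0.12],[-0.02,0.05,-0.175],[-0.39,0.835,-0.175],[-0.39,0.835,-0.175],[-0.39,0.835,-0.175],[-0.39,0.835,-0.175],[-0.39,0.835,-0.175],[-0.39,0.835,-0.175],[-0.39,0.835,-0.175],[-0.39,0.835,-0.175]], dr=[[0,0,0],[0,0,0],[0,0,0.0008],[0,0,0.0008],[0,0,0.0008],[0,0,0.0008],[0,0,0.0008],[0,0,0.0008],[0,0,0.0008],[0,0,0.0008]], claw=[0.6,0.6,0.6,0.6,0.6,0.6,0.6,0.6,0.6,0.6])

```text
time_s: 6.15
tcp_pos: [0.3943, -0.2085, 0.227]
eef_rot: [180.0, 0.0, 10.0]
contact_force: [1.0, 1.2, 0.1]
gripper_width: 0.0524
gripper_force: 0.0
```

```bash
python3 - <<'E'
from h import *
c=cap('top')
for t in('mark','crate_a'):
    for g in r.boxes_of(t,'top')[:3]: print(t,g)
c=cap('scene')
print(r.tip_of('mark','scene'),r.tip_of('mark','top'))
s=r.get_state();a=s['tcp_pos'];print(a,s['eef_rot'])
u=np.array([np.cos(np.radians(10.3)),np.sin(np.radians(10.3)),0])
b=np.array([.4796,-.190,0])-u*.085
plan(a,T(10.3),[(b+[0,0,.227],T(10.3)),(b+[0,0,.1],T(10.3))])
t=cap('top','t.png')['pixels'][150:280,120:340];cv2.imwrite('pics/c.png',cv2.resize(t[:,:,::-1],None,fx=3.5,fy=3.5,interpolation=cv2.INTER_CUBIC))
E
```

```text
crate_a {'extent': [155.5, 159.4, 202.2, 197.2], 'conf': 0.69}
[{'at': [289.9, 272.6], 'conf': 0.75}] [{'at': [181.4, 190.1], 'conf': 0.77}, {'at': [178.8, 191.8], 'conf': 0.36}]
[ 0.39648659 -0.20433273  0.22712173] [-1.79998481e+02 -1.11277222e-02  1.04310121e+01]
[-0.0013, 0.0015, 0.0002] [0.0, 0.0, 0.0]
[-0.0013, 0.0015, 0.2542] [0.0, 0.0, 0.0]
```

View pics/c.png

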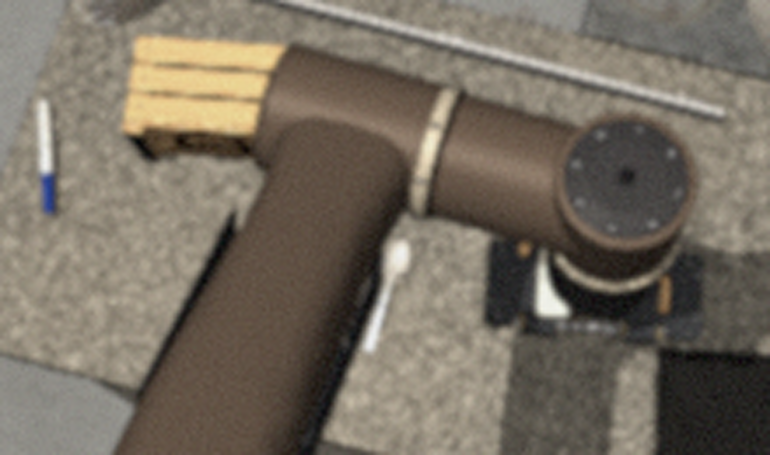

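The fallen left crate is at crop (200, 95), partly under the arm, and I can't read its underside from here. Next I'll tip the right crate.

jog_arm(travel=[[0,0,0.12],[0,0,0.24],[0,0,0.254],[0.025,0,0.254],[0.05,0,0.254],[0.064,0,0.241],[0.08,0,0.228],[0.096,0,0.217],[0.113,0,0.207],[0.13,0,0.198]], dr=[[0,0,0],[0,0,0],[0,0,0],[0,0,0],[0,0,0],[0,0,0],[0,0,0],[0,0,0],[0,0,0],[0,0,0]], claw=[0.6,0.6,0.6,0.6,0.6,0.6,0.6,0.6,0.6,0.6])

```text
time_s: 7.75
tcp_pos: [0.4606, -0.1937, 0.1285]
eef_rot: [180.0, -0.0, 10.3]
contact_force: [-1.0, -0.3, -1.0]
gripper_width: 0.0527
gripper_force: 0.3
```

jog_arm(travel=[[0.012,0,-0.006],[0.023,0,-0.01],[0.035,0,-0.014],[0.047,0,-0.017],[0.059,0,-0.02],[0.071,0,-0.023],[0.083,0,-0.025],[0.095,0,-0.026],[0.107,0,-0.027],[0.12,0,-0.027]], dr=[[0,0,0],[0,0,0],[0,0,0],[0,0,0],[0,0,0],[0,0,0],[0,0,0],[0,0,0],[0,0,0],[0,0,0]], claw=[0.6,0.6,0.6,0.6,0.6,0.6,0.6,0.6,0.6,0.6])

```text
time_s: 9.0
tcp_pos: [0.5195, -0.1829, 0.1416]
eef_rot: [180.0, -0.0, 10.3]
contact_force: [-0.7, 0.5, 0.4]
gripper_width: 0.0522
gripper_force: 0.0
```

jog_arm(travel=[[0.012,0,0],[0.024,0,0],[0.034,0,0.001],[0.044,0,0.003],[0.044,0,0.003],[0.044,0,0.003],[0.044,0,-0.05],[0.03,0,-0.15],[0,0,-0.24],[0,0,-0.24]], dr=[[0,0,0],[0,0,0],[0,0,0],[0,0,0],[0,0,0],[0,0,0],[0,0,0],[0,0,0],[0,0,0],[0,0,0]], claw=[0.6,0.6,0.6,0.6,0.6,0.6,0.6,0.6,0.6,0.6])

```text
time_s: 10.25
tcp_pos: [0.5201, -0.1835, 0.266]
eef_rot: [179.9, -0.4, 10.3]
contact_force: [0.2, 0.6, -0.5]
gripper_width: 0.0528
gripper_force: 0.0
```

```bash
python3 - <<'E'
from h import *
for n in('scene','top'):
    c=cap(n);w=cloud(c).reshape(-1,3);x,y,z=w.T
    for lo,hi in((.09,.38),(-.32,-.05)):
        P=w[(z>.092)&(z<.108)&(x>.45)&(x<.7)&(y>lo)&(y<hi)]
        print(n,len(P),rect(P) if len(P)>5 else 0)
    for t in('mark','crate_a'):
        for g in r.boxes_of(t,n)[:3]: print(t,g)
    print(r.tip_of('mark',n))
    if n=='top':
        t=c['pixels'][150:280,120:340];cv2.imwrite('pics/d.png',cv2.resize(t[:,:,::-1],None,fx=3.5,fy=3.5,interpolation=cv2.INTER_CUBIC))
s=r.get_state();print(s['tcp_pos'],s['time_s'])
E
```

```text
scene 2242 (array([562. , 250.7]), array([115.3, 182.4]), 10.51)
scene 1319 (array([ 589.3, -171.2]), array([115. , 187.8]), 9.99)
mark {'extent': [245.5, 233.9, 301.7, 316.7], 'conf': 0.95}
crate_a {'extent': [244.7, 237.2, 299.5, 315.0], 'conf': 0.58}
[{'at': [285.2, 272.0], 'conf': 0.75}]
top 726 (array([559.3, 269. ]), array([117.8, 143.9]), 9.85)
top 233 (array([ 589.2, -170.4]), array([115.1, 179.8]), 10.48)
mark {'extent': [154.2, 160.1, 194.9, 194.8], 'conf': 0.56}
crate_a {'extent': [156.4, 160.2, 195.4, 196.0], 'conf': 0.8}
crate_a {'extent': [264.3, 201.9, 312.3, 218.2], 'conf': 0.72}
[{'at': [180.1, 192.5], 'conf': 0.86}]
[ 0.51878207 -0.18293635  0.26051456] 10.65
```

View pics/d.png

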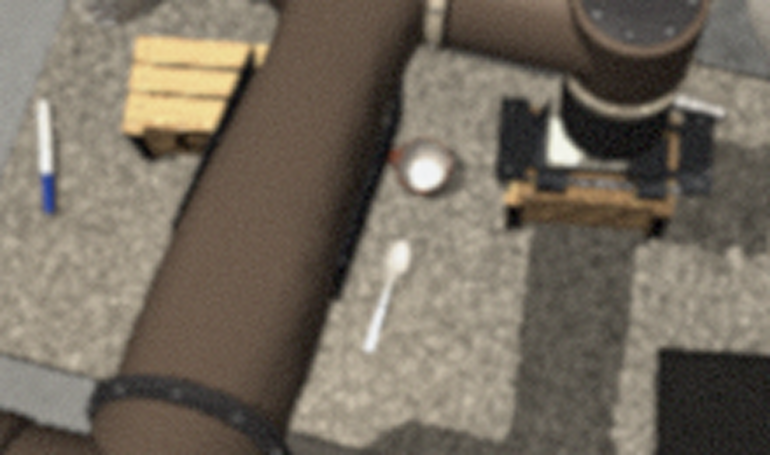

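Both crates lie on their far sides: left centre (0.562, 0.251), right centre (0.589, -0.171). The right underside, at crop (590, 200), looks plain, and the left one shows dark marking near (180, 140). I'll move the arm clear to check the left one properly.

```bash
python3 - <<'E'
from h import *
s=r.get_state();a=s['tcp_pos'];print(a,s['eef_rot'])
plan(np.array(a),T(10.3),[((.43,.0,.27),T(-1.1,15)),((.465,.246,.2),T(-1.1,35)),((.465,.246,.03),T(-1.1,35))])
E
```

```text
[ 0.51878207 -0.18293635  0.26051456] [-1.79978733e+02  1.06040623e-01  1.03126038e+01]
[-0.1093, -0.3917, -0.019] [-0.0041, 0.0415, 0.0315]
[0.0476, -0.8633, 0.121] [-0.0097, 0.0969, 0.0307]
[0.0476, -0.8633, 0.461] [-0.0097, 0.0969, 0.0307]
```

jog_arm(travel=[[-0.11,-0.39,-0.02],[-0.11,-0.39,-0.02],[-0.11,-0.39,-0.02],[-0.11,-0.39,-0.02],[-0.11,-0.39,-0.02],[-0.11,-0.39,-0.02],[-0.11,-0.39,-0.02],[-0.11,-0.39,-0.02],[-0.11,-0.39,-0.02],[-0.11,-0.39,-0.02]], dr=[[-0.004,0.0415,0.0315],[-0.004,0.0415,0.0315],[-0.004,0.0415,0.0315],[-0.004,0.0415,0.0315],[-0.004,0.0415,0.0315],[-0.004,0.0415,0.0315],[-0.004,0.0415,0.0315],[-0.004,0.0415,0.0315],[-0.004,0.0415,0.0315],[-0.004,0.0415,0.0315]], claw=[0.4,0.4,0.4,0.4,0.4,0.4,0.4,0.4,0.4,0.4])

```text
time_s: 11.9
tcp_pos: [0.4301, -0.0013, 0.2715]
eef_rot: [-180.0, -15.0, -1.1]
contact_force: [-0.6, 0.6, -0.8]
gripper_width: 0.0353
gripper_force: 0.0
```

```bash
python3 - <<'E'
from h import *
c=cap('top')
print(r.tip_of('mark','top'),r.boxes_of('crate_a','top'))
t=c['pixels'][150:240,130:330];cv2.imwrite('pics/e.png',cv2.resize(t[:,:,::-1],None,fx=4,fy=4,interpolation=cv2.INTER_CUBIC))
s=r.get_state();a=s['tcp_pos'];print(a,s['eef_rot'])
plan(np.array(a),T(-1.1,15),[((.43,.0,.27),T(-1.1,15)),((.465,.246,.2),T(-1.1,35)),((.465,.246,.03),T(-1.1,35))])
E
```

```text
[{'at': [179.5, 191.4], 'conf': 0.81}, {'at': [128.5, 192.6], 'conf': 0.51}] [{'extent': [157.4, 160.7, 207.0, 196.9], 'conf': 0.96}, {'extent': [265.4, 179.0, 312.5, 218.6], 'conf': 0.76}]
[ 0.43001107 -0.00107096  0.27155992] [-179.94951992  -14.98341376   -1.10939483]
[-0.0009, -0.0021, 0.003] [0.0, 0.0, 0.0]
[0.0214, -0.4954, 0.1539] [0.0, 0.0556, 0.0]
[-0.0666, -0.4954, 0.4823] [0.0, 0.0556, 0.0]
```

View pics/e.png

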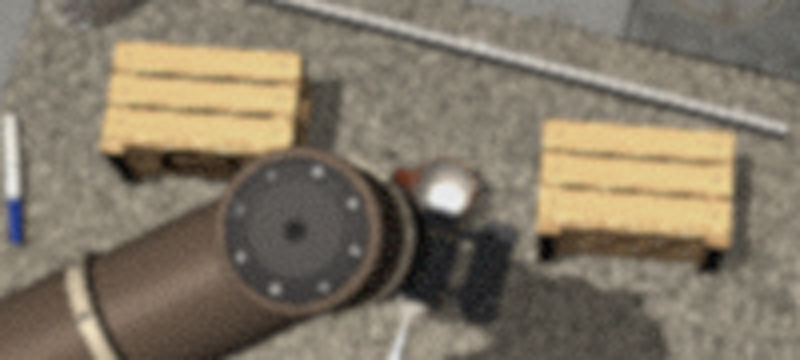

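```bash
python3 - <<'E'
from h import *
im=np.mean([cap('top')['pixels'].astype(float) for _ in range(4)],0)
o=np.vstack([im[180:200,152:212],im[200:220,260:320]])
o=np.clip(o*1.8,0,255).astype(np.uint8)
cv2.imwrite('pics/f.png',cv2.resize(o[:,:,::-1],None,fx=12,fy=12,interpolation=cv2.INTER_CUBIC))
E
```

```text
(no output)
```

View pics/f.png

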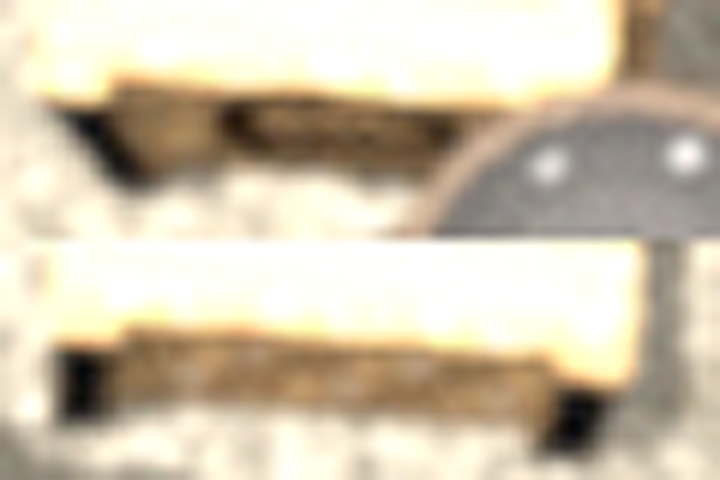

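The left crate (top half, dark ring around (335, 125)) has the mark and the right crate is plain. Next I'll go behind the left crate with the tool tilted.

jog_arm(travel=[[0.021,-0.495,0.154],[0.021,-0.495,0.154],[0.021,-0.495,0.154],[0.021,-0.495,0.154],[0.021,-0.495,0.154],[0.021,-0.495,0.154],[-0.01,-0.495,0.27],[-0.04,-0.495,0.38],[-0.067,-0.495,0.482],[-0.067,-0.495,0.482]], dr=[[0,0.0556,0],[0,0.0556,0],[0,0.0556,0],[0,0.0556,0],[0,0.0556,0],[0,0.0556,0],[0,0.0556,0],[0,0.0556,0],[0,0.0556,0],[0,0.0556,0]], claw=[0.4,0.4,0.4,0.4,0.4,0.4,0.4,0.4,0.4,0.4])

```text
time_s: 13.5
tcp_pos: [0.5243, 0.3112, 0.1033]
eef_rot: [178.2, -32.4, -1.4]
contact_force: [-89.7, 67.4, 111.9]
gripper_width: 0.0352
gripper_force: 67.0
```

```bash
python3 - <<'E'
from h import *
s=r.get_state();print(s)
c=cap('scene');t=cap('top')
o=np.vstack([c['pixels'][130:340,200:400],t['pixels'][130:270,120:320]])
cv2.imwrite('pics/g.png',cv2.resize(o[:,:,::-1],None,fx=1.7,fy=1.7))
E
```

```text
{'time_s': 13.5, 'joints': array([ 43.24643542,  11.25202877, -58.11758025,  95.54029604,
       -23.66364146, -46.36068415]), 'qd': array([-43.13548258,  25.56171463,   7.71556488,   6.61796511,
        29.06926254, -79.41176036]), 'joint_torque': array([ -3.72637667, -36.95825815,  15.89117289,   0.92542386,
        -1.42516013,   2.21572638]), 'tcp_pos': array([0.52426534, 0.31120669, 0.10333985]), 'eef_rot': array([178.17120462, -32.43943702,  -1.40464221]), 'contact_force': array([-89.70326925,  67.40002688, 111.89270256]), 'moment': array([ 8.22052557, -8.94829956,  7.60600709]), 'gripper_force': 66.95640164037286, 'gripper_width': 0.03523236576892713}
```

View pics/g.png

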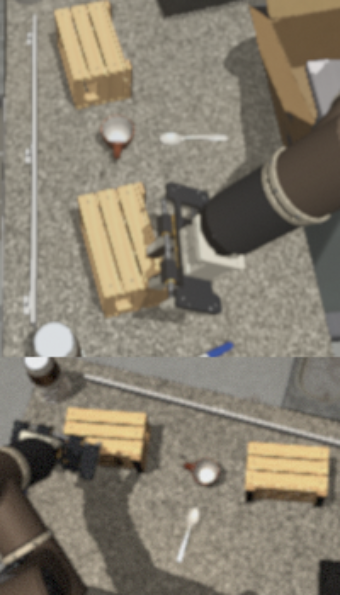

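Joint 3 ran into its limit because the tilted tool was too close in. That pushed the fingers onto the near top edge of the left crate. I'll lift straight away and take the tilt out.

jog_arm(travel=[[0.04,0,-0.06],[0.08,0,-0.12],[0.12,0,-0.18],[0.16,0,-0.24],[0.2,0,-0.28],[0.2,0,-0.28],[0.2,0,-0.28],[0.2,0,-0.28],[0.2,0,-0.28],[0.2,0,-0.28]], dr=[[0,0,0],[0,-0.01,0],[0,-0.03,0],[0,-0.05,0],[0,-0.07,0],[0,-0.0972,0],[0,-0.0972,0],[0,-0.0972,0],[0,-0.0972,0],[0,-0.0972,0]], claw=[0.4,0.4,0.4,0.4,0.4,0.4,0.4,0.4,0.4,0.4])

```text
time_s: 14.85
tcp_pos: [0.5325, 0.3143, 0.276]
eef_rot: [178.3, 2.4, -2.3]
contact_force: [-0.2, -0.0, -0.7]
gripper_width: 0.0349
gripper_force: 0.0
```

```bash
python3 - <<'E'
from h import *
s=r.get_state();print(s['joints'],s['tcp_pos'],s['eef_rot'],s['contact_force'])
for n in('scene','top'):
    c=cap(n);w=cloud(c).reshape(-1,3);x,y,z=w.T
    for lo,hi in((.09,.38),(-.32,-.05)):
        P=w[(z>.092)&(z<.108)&(x>.45)&(x<.7)&(y>lo)&(y<hi)]
        print(n,len(P),rect(P) if len(P)>5 else 0)
E
```

```text
[ 48.14279471  15.60701256   0.31528012  -0.76426657 -77.58875806
  39.78625378] [0.53245054 0.314287   0.27595234] [178.25657739   2.41039091  -2.29066241] [-0.2026342  -0.03442749 -0.70200515]
scene 1493 (array([566.5, 250. ]), array([115.2, 183. ]), 11.75)
scene 865 (array([ 599.9, -168.6]), array([ 93.3, 183.5]), 10.28)
top 1101 (array([565.4, 248.9]), array([118. , 181.7]), 10.14)
top 1201 (array([ 589.7, -170.5]), array([117.5, 180.2]), 10.45)
```

Both crates have barely moved. Next I'll approach with only 10° of tilt and the tip at 42 mm. The gripper body then clears the crate top at 100 mm.

```bash
python3 - <<'E'
from h import *
s=r.get_state();Rc=R.from_euler('xyz',s['eef_rot'],degrees=True)
plan(s['tcp_pos'],Rc,[((.455,.246,.25),T(-1.1,10)),((.455,.246,.042),T(-1.1,10))])
E
```

```text
[-0.147, 0.1413, 0.0631] [0.0049, 0.0345, -0.0027]
[-0.1296, 0.1289, 0.4786] [0.0049, 0.0345, -0.0027]
```

jog_arm(travel=[[-0.147,0.141,0.063],[-0.147,0.141,0.063],[-0.147,0.141,0.063],[-0.147,0.141,0.063],[-0.142,0.138,0.16],[-0.138,0.135,0.26],[-0.138,0.135,0.26],[-0.138,0.135,0.26],[-0.138,0.135,0.26],[-0.138,0.135,0.26]], dr=[[0.005,0.0345,-0.0027],[0.005,0.0345,-0.0027],[0.005,0.0345,-0.0027],[0.005,0.0345,-0.0027],[0.005,0.0345,-0.0027],[0.005,0.0345,-0.0027],[0.005,0.0345,-0.0027],[0.005,0.0345,-0.0027],[0.005,0.0345,-0.0027],[0.005,0.0345,-0.0027]], claw=[0.4,0.4,0.4,0.4,0.4,0.4,0.4,0.4,0.4,0.4])

```text
time_s: 16.2
tcp_pos: [0.4566, 0.2471, 0.1527]
eef_rot: [-179.8, -10.0, -1.2]
contact_force: [0.4, -0.3, 0.7]
gripper_width: 0.0348
gripper_force: 0.0
```

```bash
python3 - <<'E'
from h import *
s=r.get_state();print(s['joints'],s['tcp_pos'],s['eef_rot'])
Rc=R.from_euler('xyz',s['eef_rot'],degrees=True)
plan(s['tcp_pos'],Rc,[((.455,.246,.042),T(-1.1,10))])
E
```

```text
[ 56.27800366   4.42010545 -36.55208727  12.07879484 -44.09684111
  24.20703978] [0.45661689 0.24710628 0.15269047] [-179.84493603  -10.04517008   -1.19970528]
[-0.0418, 0.0029, 0.2174] [-0.0004, -0.0001, -0.0003]
```

jog_arm(travel=[[-0.005,0.003,0.02],[-0.01,0.003,0.04],[-0.015,0.003,0.06],[-0.019,0.003,0.08],[-0.023,0.003,0.1],[-0.023,0.003,0.12],[-0.023,0.003,0.12],[-0.023,0.003,0.12],[-0.023,0.003,0.12],[-0.023,0.003,0.12]], dr=[[0,0,0],[0,0,0],[0,0,0],[0,0,0],[0,0,0],[0,0,0],[0,0,0],[0,0,0],[0,0,0],[0,0,0]], claw=[0.4,0.4,0.4,0.4,0.4,0.4,0.4,0.4,0.4,0.4])

```text
time_s: 17.45
tcp_pos: [0.4551, 0.245, 0.0904]
eef_rot: [-179.9, -10.0, -1.2]
contact_force: [-0.3, -1.0, 0.7]
gripper_width: 0.035
gripper_force: 0.0
```

```bash
python3 - <<'E'
from h import *
s=r.get_state();print(s['joints'],s['tcp_pos'],s['eef_rot'])
Rc=R.from_euler('xyz',s['eef_rot'],degrees=True)
plan(s['tcp_pos'],Rc,[((.455,.246,.042),T(-1.1,10))])
E
```

```text
[ 55.97833855   8.88718938 -42.33918655  14.9522433  -34.18622885
  20.78690226] [0.45509277 0.24500308 0.09040779] [-179.93999478   -9.97517503   -1.18370573]
[-0.017, -0.0019, 0.0953] [-0.0001, 0.0001, -0.0002]
```

jog_arm(travel=[[-0.005,-0.002,0.025],[-0.009,-0.002,0.05],[-0.013,-0.002,0.075],[-0.017,-0.002,0.095],[-0.017,-0.002,0.095],[0.003,-0.002,0.0985],[0.023,-0.002,0.102],[0.043,-0.002,0.1055],[0.062,-0.002,0.109],[0.062,-0.002,0.109]], dr=[[0,0,0],[0,0,0],[0,0,0],[0,0,0],[0,0,0],[0,0,0],[0,0,0],[0,0,0],[0,0,0],[0,0,0]], claw=[0.4,0.4,0.4,0.4,0.4,0.4,0.4,0.4,0.4,0.4])

```text
time_s: 18.7
tcp_pos: [0.4957, 0.245, 0.0417]
eef_rot: [-180.0, -10.0, -1.2]
contact_force: [-0.5, 0.6, 0.9]
gripper_width: 0.0352
gripper_force: 0.0
```

```bash
python3 - <<'E'
from h import *
s=r.get_state();print(s['joints'],s['tcp_pos'],s['eef_rot'],s['contact_force'])
E
```

```text
[ 51.40511526  16.07068748 -42.03255245  17.64813701 -26.88642295
  21.9446321 ] [0.49571023 0.24499836 0.04167271] [-179.96688936   -9.95851382   -1.23276209] [-0.54288882  0.56940224  0.89395497]
```

jog_arm(travel=[[0.014,0,0.0024],[0.028,0,0.0049],[0.041,0,0.0073],[0.055,0,0.0097],[0.069,0,0.0122],[0.083,0,0.0146],[0.097,0,0.017],[0.11,0,0.0195],[0.124,0,0.0219],[0.138,0,0.0243]], dr=[[0,0,0],[0,0,0],[0,0,0],[0,0,0],[0,0,0],[0,0,0],[0,0,0],[0,0,0],[0,0,0],[0,0,0]], claw=[0.4,0.4,0.4,0.4,0.4,0.4,0.4,0.4,0.4,0.4])

```text
time_s: 19.95
tcp_pos: [0.5653, 0.2434, 0.0416]
eef_rot: [-180.0, -9.9, -1.2]
contact_force: [-3.9, 0.3, 1.6]
gripper_width: 0.0351
gripper_force: 1.7
```

```bash
cat > m.py <<'E'
from h import *
s=r.get_state();print(s['tcp_pos'],s['eef_rot'],s['contact_force'],s['time_s'])
for n in('scene','top'):
    c=cap(n);w=cloud(c).reshape(-1,3);x,y,z=w.T
    P=w[(z>.092)&(z<.108)&(x>.45)&(x<.74)&(y>.09)&(y<.37)]
    ctr,sz,a=rect(P)
    k=np.polyfit(w[(z>.029)&(z<.04)&(x>.68)&(x<.75)&(y>-.25)&(y<.12)][:,1],w[(z>.029)&(z<.04)&(x>.68)&(x<.75)&(y>-.25)&(y<.12)][:,0],1)
    print(n,len(P),ctr,sz,a,'gap mm',(np.polyval(k,ctr[1]/1e3)-.004)*1e3-ctr[0]-57.5,'rail',np.degrees(np.arctan(-k[0])))
    im=c
E
python3 m.py
```

```text
[0.56531033 0.24339877 0.0416123 ] [-179.98896667   -9.93513673   -1.19148499] [-3.90225018  0.34512719  1.55570317] 19.95
scene 1894 [597.9 240. ] [162.4 183.7] -1.0 gap mm 55.89877471776299 rail -1.0749652484890093
top 667 [600.2 237.2] [164.9 180.7] 0.35 gap mm 52.62197089869437 rail -1.0716445860330792
```

jog_arm(travel=[[0.006,0,0.001],[0.012,0,0.002],[0.018,0,0.003],[0.024,0,0.004],[0.03,0,0.005],[0.036,0,0.006],[0.042,0,0.007],[0.047,0,0.008],[0.052,0,0.009],[0.056,0,0.01]], dr=[[0,0,0],[0,0,0],[0,0,0],[0,0,0],[0,0,0],[0,0,0],[0,0,0],[0,0,0],[0,0,0],[0,0,0]], claw=[0.4,0.4,0.4,0.4,0.4,0.4,0.4,0.4,0.4,0.4])

```text
time_s: 21.3
tcp_pos: [0.5936, 0.243, 0.0417]
eef_rot: [-180.0, -10.0, -1.2]
contact_force: [-4.5, -0.4, 4.2]
gripper_width: 0.0349
gripper_force: 2.6
```

jog_arm(travel=[[0.001,0,0],[0.002,0,0],[0.003,0,0],[0.004,0,0.001],[0.004,0,0.001],[0.004,0,0.001],[0.004,0,0.001],[0.004,0,0.001],[0.004,0,0.001],[0.004,0,0.001]], dr=[[0,0,0],[0,0,0],[0,0,0],[0,0,0],[0,0,0],[0,0,0],[0,0,0],[0,0,0],[0,0,0],[0,0,0]], claw=[0.4,0.4,0.4,0.4,0.4,0.4,0.4,0.4,0.4,0.4])

```text
time_s: 22.55
tcp_pos: [0.5955, 0.243, 0.0415]
eef_rot: [-180.0, -10.0, -1.2]
contact_force: [-4.2, -0.6, 3.0]
gripper_width: 0.0351
gripper_force: 1.9
```

Not in contact with the rail yet, so I'll creep on.

jog_arm(travel=[[0.001,0,0],[0.002,0,0],[0.003,0,0],[0.004,0,0.001],[0.005,0,0.001],[0.006,0,0.001],[0.006,0,0.001],[0.006,0,0.001],[0.006,0,0.001],[0.006,0,0.001]], dr=[[0,0,0],[0,0,0],[0,0,0],[0,0,0],[0,0,0],[0,0,0],[0,0,0],[0,0,0],[0,0,0],[0,0,0]], claw=[0.4,0.4,0.4,0.4,0.4,0.4,0.4,0.4,0.4,0.4])

```text
time_s: 23.8
tcp_pos: [0.5976, 0.2427, 0.0413]
eef_rot: [180.0, -9.9, -1.2]
contact_force: [-9.1, 1.1, 5.3]
gripper_width: 0.0349
gripper_force: 4.9
```

jog_arm(travel=[[0.001,0,0],[0.002,0,0],[0.003,0,0],[0.004,0,0.001],[0.004,0,0.001],[0.004,0,0.001],[0.004,0,0.001],[0.004,0,0.001],[0.004,0,0.001],[0.004,0,0.001]], dr=[[0,0,0],[0,0,0],[0,0,0],[0,0,0],[0,0,0],[0,0,0],[0,0,0],[0,0,0],[0,0,0],[0,0,0]], claw=[0.4,0.4,0.4,0.4,0.4,0.4,0.4,0.4,0.4,0.4])

```text
time_s: 25.05
tcp_pos: [0.5978, 0.2425, 0.0413]
eef_rot: [179.9, -9.8, -1.2]
contact_force: [-24.1, 4.9, 15.3]
gripper_width: 0.0348
gripper_force: 12.1
```

The push force rose to 24 N, so the crate is against the rail. I'll back off.

jog_arm(travel=[[-0.008,0,-0.001],[-0.03,0,-0.005],[-0.06,0,-0.011],[-0.1,0,-0.018],[-0.14,0,-0.025],[-0.16,0,-0.028],[-0.14,0,-0.13],[-0.12,0,-0.25],[-0.1,0,-0.37],[-0.09,0,-0.42]], dr=[[0,0,0],[0,0,0],[0,0,0],[0,0,0],[0,0,0],[0,0,0],[0,0,0],[0,-0.01,0],[0,-0.02,0],[0,-0.0278,0]], claw=[0.4,0.4,0.4,0.4,0.4,0.4,0.4,0.4,0.4,0.4])

```text
time_s: 26.3
tcp_pos: [0.5213, 0.2455, 0.2453]
eef_rot: [-179.7, -0.2, -1.1]
contact_force: [0.5, -0.2, -0.3]
gripper_width: 0.0347
gripper_force: 0.0
```

```bash
python3 m.py; python3 - <<'E'
from h import *
c=cap('scene');t=cap('top')
o=np.vstack([c['pixels'][130:340,180:380],t['pixels'][120:260,120:320]])
cv2.imwrite('pics/i.png',cv2.resize(o[:,:,::-1],None,fx=1.7,fy=1.7))
E
```

```text
[0.52128396 0.24554357 0.24528181] [-1.79708104e+02 -1.51467101e-01 -1.13406844e+00] [ 0.47179383 -0.17932961 -0.33101079] 26.3
scene 2199 [653.7 236.6] [112.4 185.5] -0.81 gap mm 0.3753428873942539 rail -1.1491761119908785
top 786 [655.4 238. ] [118.3 182.8] -1.21 gap mm -2.228139794157073 rail -1.1155251156715649
```

View pics/i.png

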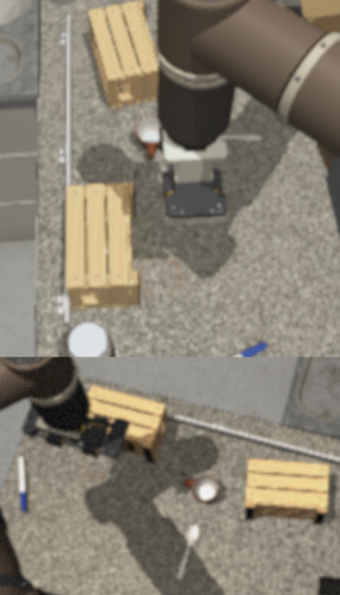

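The marked crate is flush along the rail: gap about 0 mm, yaw about -1.0° against the rail's -1.1°. The other crate and the bystanders are where they should be, and the robot is clear.

```bash
python3 -c "
from plant import r
print(r.close_job())"
```

```text
the job is handed in; nothing more can be done
None
```

I tipped both crates over, pushed the marked (left) one flush to the rail, left the plain one where it fell and handed the job in, but it may be failed: on one approach a joint hit its limit, the fingers pressed on the marked crate, and the wrist force read about 158 N (limit 120 N), with joint 4 reading 95.54° (limit 95.51°).

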